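# Put the coasters away and ease the sprung lid shut

### The arm

A 7-joint arm with a two-finger parallel gripper is mounted at the origin on the work surface. World frame = base frame: x ahead of the robot, y to its left, z up, the work surface at z = 0. Lengths are in m, angles in rad, forces in N, time in s.
With the tool pointing down it reaches from about 0.425 to 0.875 m from the base axis. Payload 4.7 kg.
Tool frame: the origin (TCP) lies midway between the tips of the shut fingers; the grasp point (between the pads) lies arm.tcp_to_grasp behind it (arm.tcp_to_grasp is the distance from the TCP to the grasp point, in m); z points along the fingers, y is the line along which they close (so a half turn about z gives the same grasp; the last joint's range is limited). The gripper opens to 87 mm and grips with 3 to 60 N. Pads are 19 mm wide; open, the fingers measure 117 mm over their backs; the gripper's body (75 mm by 190 mm) begins 51 mm behind the grasp point.
Start: joints at [1.359, 0.321, -0.07, 1.45, 0.023, 1.371, -0.057], TCP at [0.146, -0.634, 0.223] pointing down, gripper open.
Joint ranges: [-2.86, 2.86], [-0.3, 2.09], [-1.38, 1.24], [0.06, 2.45], [-1.56, 4.7], [0.09, 2.05], [-2.69, 2.69]. Speed limits (rad/s): [2.57, 2.57, 3.14, 3.14, 3.14, 3.14, 3.14].

### API

Orientations are given as a 3x3 rotation matrix whose columns are the frame's x, y, z axes.
In Python, from plant import readout, capture, arm gives the robot as it stands. The module is installed in compiled form; this text tells all that it offers.
- The arm moves only by the tool servo_tool, never from a script. Its argument "commands" is a list of rows, each an object with "jaw": the finger opening in cm, from 0 to 8.7; "xyz": the shift along the tool's x, y, z in cm, a list of three; "twist": the turn, a rotation vector about the tool's x, y, z in degrees, a list of three. In form: [{"jaw": jaw, "xyz": [x, y, z], "twist": [wx, wy, wz]}, ...]. A call has 1 to 10 rows; each row is the pose to reach, as a shift and turn from the pose commanded when the call began, along the tool's axes at that moment; what a row does not reach only later rows make up. A row lasts 1/8 s, in which the tool goes at most 62.5 mm and 10.7 degrees, less where a joint would pass 70% of its speed; a pose out of reach is approached as far as the arm can. A call with a gripper value outside its range is refused whole. The fingers move at their own pace and stop on an object; the grip force is fixed at half the most. Time passes only in rows, so rows that repeat a pose let the fingers close. It gives the time, the measured TCP pose, the force, the opening and the grip force at its end, in the units of the state.
- readout.state(): the state, without advancing time (a new reading comes with each control period).
- capture(name): name is "scene" or "top"; returns a dict with "frame" (480x640x3 uint8, blue, green, red), "depth" (480x640 float32, m along the optical axis (not along the pixel's ray), 0 where there is no reading), "fx", "fy", "cx", "cy" (pixels), "rvec" (rotation vector, rad) and "tvec" (3), from world to camera coordinates, as OpenCV has them. Camera axes: x right, y down, z forward; pixel columns grow to the right and rows downward; lengths in m; the calibration is good to about 2 mm. A picture is of the moment at which its call begins.
- arm.close_job(): hands the job in; it is judged then, once.
The state is a dict: "time": time; "joints": joint angles; "qd": joint speeds; "tau": joint torques, N m; "ee_pos": TCP position; "orientation": TCP orientation; "contact_force": force on the tool from outside, world axes, zero at the start; "ft_torque": the same for the moment, N m; "width": opening from 0.0 (shut) to 1.0 (fully open); "finger_force": force on a finger pad.
Only numpy, scipy, OpenCV 4.12 (cv2) and the standard library are available. Lean on these libraries where they do the work, as an engineer would, in place of code of your own. Each camera call takes 0.05 s, during which the arm holds its last target. There are 200 camera calls.

### The job

Put the pile of three wooden coasters away in the coaster box, lying flat on its floor one on another; lower them in, do not drop them. Then bring the sprung lid down slowly, holding it back all the way until it is fully shut, so that the spring never snaps it closed. Leave the jam jars and the bowl of berries where they are.

Things in the scene. Friction and masses are not known exactly. Their poses are not given: they have to be found in the camera images.
- box: Open wooden coaster box fixed to the table, 122 mm (x) by 85 mm (y) outside, walls 8 mm. Origin: centre of its underside; x from the low front wall (top at z 34 mm) to the back wall (top at z 46 mm) with the lid's hinge. The open lid leans over the box, 21 degrees from vertical towards the front: a gripper pointing straight down does not fit; come in tilted from the front.
- box_floor (a point): Centre of the inner floor, 10 mm above the table, same axes as the box. Inside 106 mm (x) by 69 mm (y); the coasters' 100 mm side goes along x. Each side is open from floor to top between two corner posts (opening 76 mm long, centred), so fingers can hold the pile by its sides down to the floor.
- lid_hinge (a point): Middle of the lid's hinge axis at the top of the back wall: box x +61 mm, z 46 mm. The axis is the box's y. The lid is 10 mm thick, 85 mm wide and reaches 121 mm from the hinge. The spring strut and its steel foot stand behind the box, up to 50 mm beyond the back wall.
- lid (a joint): Lid angle in rad: 0 fully open at its stop, where it starts; 1.2 fully shut (level). Over-centre spring strut: up to about 0.35 rad it holds the lid open (1 to 2 N at the pull); beyond, spring and weight drag it shut ever harder, to about 3 N at the pull when shut. Let go part-way it snaps shut at about 3 rad/s; keep it under 2 rad/s.
- lid_pull (a point): Centre of the lid's pull: a wooden roller, diameter 24 mm, 34 mm long, parallel to the hinge, on a flat stem 14 mm wide in front of the lid's edge; 165 mm from the hinge, 5.5 mm above the hinge plane, its centre 44 mm ahead of the lid's edge. Pinch its flat ends or its diameter. Axes: x towards the hinge along the lid, y along the roller, z out of the lid's upper face.
- coaster_a: Bottom coaster of the pile: oblong wooden slab 100 mm (x) by 64 mm (y) by 10 mm thick, about 60 g. Origin: centre of its underside. The pile starts flat on the table, 30 mm high, edges flush.
- coaster_b: Middle coaster, the same size; origin at the centre of its underside.
- coaster_c: Top coaster, the same size; origin at the centre of its underside.
- jar_side: Closed jam jar, 68 mm in diameter, 100 mm high; origin at the centre of its underside. Bystander.
- jar_far: Closed jam jar, 68 mm in diameter, 100 mm high; origin at the centre of its underside. Bystander.
- bowl: White bowl of berries, 132 mm across, 45 mm high; origin at the centre of its underside. Bystander.
Things that resemble listed ones, but are neither listed nor needed, are in the scene too. Leave any black, green or turquoise look-alike of the coaster_c alone.

How it is judged:
By the outcome, as a careful person would: the job done as asked, in the order asked, and still so for the second after the job is handed in, with the robot touching nothing.
It also fails if it takes over 67 s, if anything falls off the work surface, if the arm or the gripper's body presses on something with over 40 N, if the wrist force passes 120 N, or if a joint passes its speed limit or range.

## Working session

There is one attempt and no reset: what is moved stays moved. The work goes in short steps, Python scripts to look and compute and a tool call to move; the robot and the scene stay as the last step left them, time stands still between calls to the robot, and variables do not carry over. Pictures are saved under pics/ and viewed, at most 10 in all, crops included, and the job is handed in when it is done.

Besides the shell and the picture viewer there is one more tool, called after ">>>" by a JSON object that holds its "name" and its "arguments", one argument or row to a line. servo_tool: Moves the arm, as the interface text tells. Its arguments: {"type":"object","properties":{"commands":{"type":"array","items":{"type":"object","properties":{"jaw":{"type":"number"},"xyz":{"type":"array","items":{"type":"number"}},"twist":{"type":"array","items":{"type":"number"}}}}}},"required":["commands"]}

```bash
mkdir -p pics; cat > h.py <<'E'
import numpy as np, cv2
from plant import readout, capture, arm
def cloud(c):
    R=cv2.Rodrigues(np.array(c["rvec"],float))[0]; t=np.array(c["tvec"],float).ravel()
    v,u=np.mgrid[:480,:640]; d=c["depth"]
    P=np.stack([(u-c["cx"])/c["fx"]*d,(v-c["cy"])/c["fy"]*d,d],-1)
    W=(P-t)@R; W[d==0]=np.nan
    return W
E
python3 - <<'E'
from h import *
for n in ["scene","top"]:
    c=capture(n); cv2.imwrite(f"pics/{n}1.png",c["frame"]); np.savez(f"{n}1.npz",**c)
s=readout.state(); print(arm.tcp_to_grasp, s)
E
```

```text
0.0187 {'time': 0.1, 'joints': array([ 1.35910304,  0.32175803, -0.0700967 ,  1.45153207,  0.02260311,
        1.37077471, -0.05687096]), 'qd': array([-0.00206341, -0.00157868,  0.00045583, -0.00152273, -0.00273964,
       -0.00015237, -0.00047353]), 'tau': array([-4.10040302e-04, -4.92570341e+01, -4.05925792e-01, -3.13395452e+01,
       -6.41463208e-02,  3.95276304e-02,  3.70401131e-05]), 'ee_pos': array([ 0.14537446, -0.63304474,  0.22157552]), 'orientation': array([[ 9.74601471e-01,  2.23945882e-01, -4.64434074e-04],
       [ 2.23946345e-01, -9.74600129e-01,  1.61979403e-03],
       [-8.98913050e-05, -1.68266196e-03, -9.99998580e-01]]), 'contact_force': array([-0.42799504,  0.48811579,  0.5920182 ]), 'ft_torque': array([0.05349065, 0.02864134, 0.00179064]), 'finger_force': 0.0, 'width': 1.0007424281321298}
```

View pics/scene1.png

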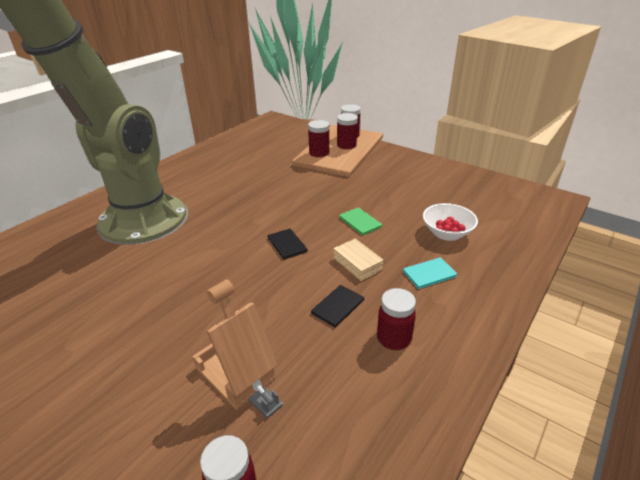

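View pics/top1.png

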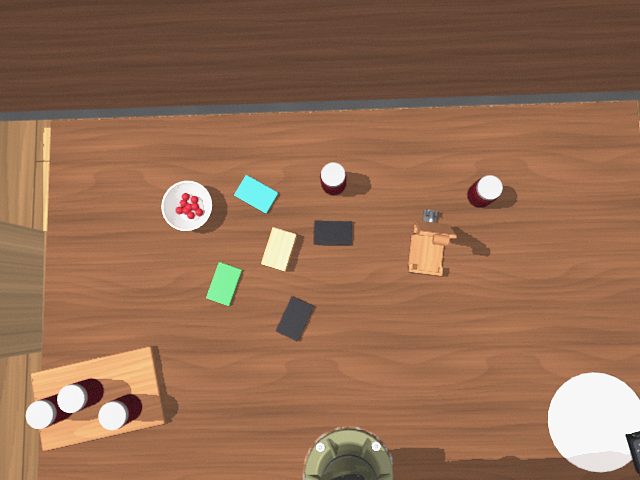

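The scene view shows the light wooden pile at (358,259). The look-alikes are black at (287,243) and (338,305), green at (360,221) and turquoise at (430,272). The box is at (235,370), with its pull at (221,291) and its foot at (265,400). In the top view the pile is at (279,249) and the box at (428,253). The pale, natural-wood, 30 mm high pile fits the description; I'll confirm it in a crop.

```bash
python3 - <<'E'
from h import *
L={n:dict(np.load(f"{n}1.npz")) for n in ["scene","top"]}
W={n:cloud(L[n]) for n in L}
for n in L:
    c=L[n];hsv=cv2.cvtColor(c["frame"],cv2.COLOR_BGR2HSV)
    m=((hsv[...,0]>12)&(hsv[...,0]<35)&(hsv[...,1]<150)&(hsv[...,2]>150)).astype(np.uint8)
    P=W[n]; 
    # pile top: region z in 24..36
    reg=(P[...,2]>.024)&(P[...,2]<.037)
    print(n,"cam",-cv2.Rodrigues(c["rvec"])[0].T@c["tvec"].ravel(),c["fx"])
    k,lab,st,ce=cv2.connectedComponentsWithStats(reg.astype(np.uint8))
    for i in range(1,k):
        if st[i,4]>60:
            q=P[lab==i]; r=cv2.minAreaRect(q[:,:2].astype(np.float32)*1000)
            print(" slab px",ce[i].round(),st[i,4],"z",np.median(q[:,2]).round(4),"rect",np.round(r[0],1),np.round(r[1],1),round(r[2],1))
    hi=(P[...,2]>.008)&(P[...,2]<.3)
    k,lab,st,ce=cv2.connectedComponentsWithStats(hi.astype(np.uint8))
    for i in range(1,k):
        if st[i,4]>60:
            q=P[lab==i]; print(" obj px",ce[i].round(),st[i,4],q.min(0).round(3),q.max(0).round(3))
a=cv2.resize(L["scene"]["frame"][180:420,170:470],None,fx=1.33*1.0,fy=1.33,interpolation=cv2.INTER_CUBIC)
a=cv2.resize(L["scene"]["frame"][210:420,180:400],(400,382),interpolation=cv2.INTER_CUBIC)
b=cv2.resize(L["top"]["frame"][190:300,260:480],(400,200),interpolation=cv2.INTER_CUBIC)
b2=cv2.resize(L["top"]["frame"][200:290,390:480],(400,382),interpolation=cv2.INTER_CUBIC)
cv2.imwrite("pics/crop1.png",np.vstack([np.hstack([a,b2]),np.hstack([b,np.zeros_like(b)])]))
E
```

```text
scene cam [ 0.98972559 -0.53512546  0.6692193 ] 454.30011338302654
 slab px [363.  36.] 151 z 0.0311 rect [-559.8 1978.8] [466.   49.6] 0.6
 slab px [427.  46.] 144 z 0.0313 rect [-130.6 1984.6] [ 33.8 362.9] 89.8
 slab px [216.  73.] 207 z 0.0301 rect [-723.3  979. ] [440.8  25.7] 89.5
 slab px [614.  74.] 159 z 0.0313 rect [ 815.4 1980.7] [ 34.8 215.8] 88.2
 slab px [514.  98.] 401 z 0.0304 rect [ 609.  1490.6] [643.9 313.2] 46.0
 slab px [163.  98.] 156 z 0.031 rect [-649.8  584.5] [222.   23.3] 89.3
 slab px [ 38. 141.] 302 z 0.0307 rect [-649.    68.4] [ 18.5 261.2] 0.2
 slab px [346. 146.] 79 z 0.0305 rect [229.5 630. ] [65.  32.9] 22.9
 slab px [319. 153.] 79 z 0.0302 rect [191.1 534. ] [64.6 31.2] 36.8
 slab px [451. 215.] 331 z 0.0303 rect [681.  428.5] [116.9  74.7] 19.1
 slab px [142. 220.] 352 z 0.0302 rect [ 58.1 -33.9] [162.6  60.7] 60.8
 slab px [450. 224.] 241 z 0.0279 rect [691.  396.1] [64.7 60. ] 73.4
 slab px [447. 234.] 104 z 0.0316 rect [702.3 355.8] [103.6  32.8] 15.7
 slab px [359. 255.] 858 z 0.0296 rect [573.1 164.9] [ 67.1 102.6] 72.0
 slab px [395. 337.] 1
[... 1942 characters left out ...]
168 0.008] [0.77  0.283 0.018]
 obj px [484. 191.] 804 [ 0.667 -0.397  0.008] [ 0.732 -0.332  0.109]
 obj px [185. 205.] 1722 [0.622 0.338 0.008] [0.753 0.469 0.05 ]
 obj px [429. 244.] 1683 [ 0.49  -0.269  0.008] [ 0.664 -0.168  0.219]
 obj px [332. 233.] 633 [ 0.577 -0.027  0.008] [0.645 0.075 0.018]
 obj px [278. 249.] 977 [0.512 0.12  0.009] [0.625 0.21  0.04 ]
 obj px [223. 284.] 585 [0.427 0.267 0.008] [0.538 0.357 0.02 ]
 obj px [294. 318.] 662 [0.334 0.08  0.008] [0.447 0.177 0.019]
 obj px [ 96. 399.] 10119 [0.071 0.461 0.008] [0.326 0.812 0.127]
 obj px [594. 422.] 3908 [-0.004 -0.731  0.008] [ 0.238 -0.501  0.3  ]
 obj px [348. 458.] 3527 [-0.013 -0.112  0.008] [0.111 0.109 0.257]
```

View pics/crop1.png

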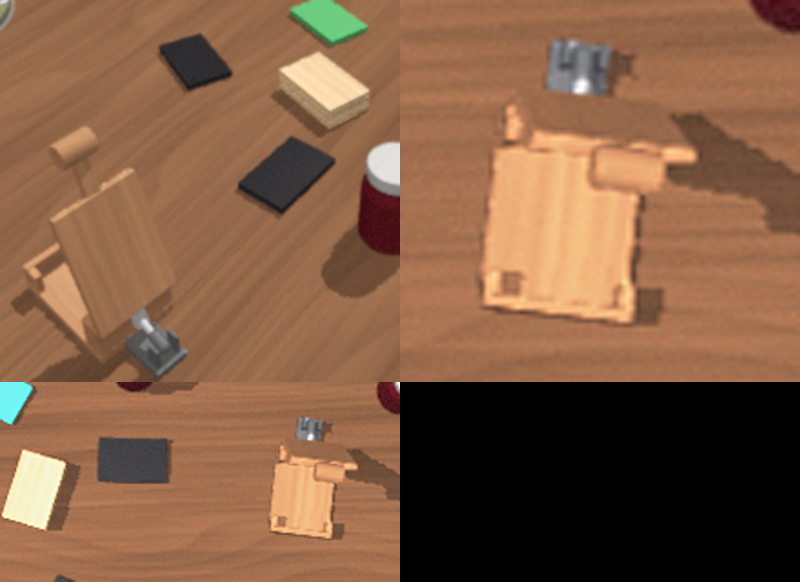

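The crop confirms the pale pile at (358,259) has three natural-wood layers. The black, green and turquoise items are single thin slabs. The box front with the two corner posts faces the robot. Next is one measurement of the box, lid and pull, plus a move helper.

```bash
cat >> h.py <<'E'
from scipy.spatial.transform import Rotation as Ro
def rot(head,tilt,flip=0):
    h,t=np.radians([head,tilt]); u=np.array([np.cos(h),np.sin(h),0]); Z=np.array([0,0,1.])
    z=-Z*np.cos(t)+u*np.sin(t); x=(u*np.cos(t)+Z*np.sin(t))*(-1 if flip else 1)
    return np.stack([x,np.cross(z,x),z],1)
def go(g,R,R0=None,p0=None):
    "grasp point g, orientation R -> shift cm, twist deg from present pose"
    s=readout.state(); p0=s["ee_pos"] if p0 is None else p0; R0=s["orientation"] if R0 is None else R0
    tcp=np.array(g)+R[:,2]*arm.tcp_to_grasp
    return (R0.T@(tcp-p0)*100).round(2), np.degrees(Ro.from_matrix(R0.T@R).as_rotvec()).round(1)
E
python3 - <<'E'
from h import *
L={n:dict(np.load(f"{n}1.npz")) for n in ["scene","top"]}
for n in L:
    P=cloud(L[n]); b=(P[...,0]>.46)&(P[...,0]<.69)&(P[...,1]>-.30)&(P[...,1]<-.15)
    def rect(lo,hi,x0=.4,x1=.8):
        q=P[b&(P[...,2]>lo)&(P[...,2]<hi)&(P[...,0]>x0)&(P[...,0]<x1)]
        r=cv2.minAreaRect(q[:,:2].astype(np.float32)*1000); print(n,(lo,hi),len(q),np.round(r[0],1),np.round(r[1],1),round(r[2],1),np.median(q,0).round(3))
    rect(.004,.016); rect(.029,.037,.4,.53); rect(.008,.06)
    q=P[b&(P[...,2]>.07)&(P[...,2]<.15)]
    if len(q)>200:
        for k in range(3):
            c=q.mean(0); U=np.linalg.svd(q-c)[2]; nn=U[2]; d=abs((q-c)@nn); q=q[d<max(.002,.01-.004*k)]
        nn*=np.sign(nn[0]); print("lid",len(q),c.round(4),nn.round(3),"yaw",np.degrees(np.arctan2(nn[1],nn[0])).round(1),"elev",np.degrees(np.arcsin(nn[2])).round(1), q.min(0).round(3),q.max(0).round(3))
    q=P[b&(P[...,2]>.185)&(P[...,2]<.235)]
    print("roller",len(q),q.mean(0).round(4),q.min(0).round(3),q.max(0).round(3)); r=cv2.minAreaRect(q[:,:2].astype(np.float32)*1000); print(r)
Rp=rot(-18,30)
for g in [(.45,-.40,.33),(.60,-.05,.33),(.571,.165,.12)]: print(go(g,Rp))
E
```

```text
scene (0.004, 0.016) 1204 [ 586.2 -231.3] [186.9  97.6] 22.5 [ 0.568 -0.242  0.009]
scene (0.029, 0.037) 151 [ 500.3 -235.9] [21.9 42.4] 17.5 [ 0.502 -0.24   0.034]
scene (0.008, 0.06) 2135 [ 581.2 -237.7] [180.   82.1] 12.4 [ 0.614 -0.239  0.021]
lid 2364 [ 0.6041 -0.2288  0.1108] [ 0.92  -0.146  0.363] yaw -9.0 elev 21.3 [ 0.583 -0.27   0.07 ] [ 0.627 -0.182  0.15 ]
roller 465 [ 0.5697 -0.2232  0.2053] [ 0.551 -0.239  0.185] [ 0.58  -0.202  0.216]
((565.51513671875, -220.00575256347656), (34.89118576049805, 24.2640380859375), 81.06549072265625)
top (0.004, 0.016) 1221 [ 574.2 -224.9] [227.7 149.5] 0.2 [ 0.553 -0.217  0.009]
top (0.029, 0.037) 127 [ 506.9 -211.2] [84.2 22.7] 81.2 [ 0.501 -0.214  0.033]
top (0.008, 0.06) 1069 [ 571.  -243.1] [138.3 173.3] 73.8 [ 0.548 -0.216  0.012]
lid 257 [ 0.6023 -0.2241  0.1119] [ 0.923 -0.13   0.362] yaw -8.0 elev 21.2 [ 0.584 -0.268  0.07 ] [ 0.624 -0.182  0.15 ]
roller 172 [ 0.5617 -0.2185  0.2101] [ 0.549 -0.237  0.195] [ 0.575 -0.202  0.219]
((562.124755859375, -219.5042266845703), (33.881038665771484, 22.832443237304688), 80.8204116821289)
(array([ 35.71, -15.43,  -9.2 ]), array([-8.2, 29.3, 30.2]))
(array([ 58.17, -46.18,  -9.15]), array([-8.2, 29.3, 30.2]))
(array([ 60.16, -67.75,  11.89]), array([-8.2, 29.3, 30.2]))
```

>>> {"name": "servo_tool", "arguments": {
  "commands": [
    {"jaw":8.7,"xyz":[35.7,-15.4,-9.2],"twist":[-8.2,29.3,30.2]},
    {"jaw":8.7,"xyz":[35.7,-15.4,-9.2],"twist":[-8.2,29.3,30.2]},
    {"jaw":8.7,"xyz":[35.7,-15.4,-9.2],"twist":[-8.2,29.3,30.2]},
    {"jaw":8.7,"xyz":[35.7,-15.4,-9.2],"twist":[-8.2,29.3,30.2]},
    {"jaw":8.7,"xyz":[35.7,-15.4,-9.2],"twist":[-8.2,29.3,30.2]},
    {"jaw":8.7,"xyz":[35.7,-15.4,-9.2],"twist":[-8.2,29.3,30.2]},
    {"jaw":8.7,"xyz":[58.2,-46.2,-9.2],"twist":[-8.2,29.3,30.2]},
    {"jaw":8.7,"xyz":[58.2,-46.2,-9.2],"twist":[-8.2,29.3,30.2]},
    {"jaw":8.7,"xyz":[58.2,-46.2,-9.2],"twist":[-8.2,29.3,30.2]},
    {"jaw":8.7,"xyz":[58.2,-46.2,-9.2],"twist":[-8.2,29.3,30.2]}
  ]
}}

```text
time: 1.35
ee_pos: [0.5453, -0.189, 0.3121]
orientation: [[0.823, -0.31, 0.476], [-0.267, -0.951, -0.157], [0.501, 0.002, -0.866]]
contact_force: [1.0, -1.5, 0.9]
width: 1.002
finger_force: 0.0
```

```bash
python3 - <<'E'
from h import *
s=readout.state(); print(s["joints"].round(2), s["qd"].round(2))
R=rot(-18,30)
for g in [(.571,.165,.14)]: print(go(g,R))
E
```

```text
[ 1.05 -0.29 -0.63  1.94 -0.26  0.92 -1.38] [-0.46 -0.09 -0.63 -0.05  0.43 -0.11 -1.27]
(array([-15.95, -34.5 ,  12.43]), array([ 0.1, -0.1,  0. ]))
```

>>> {"name": "servo_tool", "arguments": {
  "commands": [
    {"jaw":8.7,"xyz":[-8,-17.2,6.2],"twist":[0,0,0]},
    {"jaw":8.7,"xyz":[-8,-17.2,6.2],"twist":[0,0,0]},
    {"jaw":8.7,"xyz":[-16,-34.5,12.4],"twist":[0,0,0]},
    {"jaw":8.7,"xyz":[-16,-34.5,12.4],"twist":[0,0,0]},
    {"jaw":8.7,"xyz":[-16,-34.5,12.4],"twist":[0,0,0]},
    {"jaw":8.7,"xyz":[-16,-34.5,12.4],"twist":[0,0,0]},
    {"jaw":8.7,"xyz":[-16,-34.5,12.4],"twist":[0,0,0]},
    {"jaw":8.7,"xyz":[-16,-34.5,12.4],"twist":[0,0,0]},
    {"jaw":8.7,"xyz":[-16,-34.5,12.4],"twist":[0,0,0]},
    {"jaw":8.7,"xyz":[-16,-34.5,12.4],"twist":[0,0,0]}
  ]
}}

```text
time: 2.6
ee_pos: [0.5587, 0.144, 0.1435]
orientation: [[0.825, -0.294, 0.482], [-0.261, -0.956, -0.134], [0.501, -0.015, -0.866]]
contact_force: [0.4, -0.8, -0.2]
width: 1.0
finger_force: 0.0
```

```bash
python3 - <<'E'
from h import *
s=readout.state(); print(s["joints"].round(2), s["qd"].round(2),s["ee_pos"].round(4))
R=rot(-18,30)
for g in [(.571,.165,.14),(.571,.165,.023)]: print(go(g,R))
E
```

```text
[ 0.89 -0.03 -1.38  2.1   0.5   0.72 -2.69] [ 0.    0.01 -0.    0.    0.   -0.    0.  ] [0.5587 0.144  0.1435]
(array([ 0.29, -2.32,  2.49]), array([-1.2, -0. ,  0.4]))
(array([-5.56, -2.14, 12.61]), array([-1.2, -0. ,  0.4]))
```

>>> {"name": "servo_tool", "arguments": {
  "commands": [
    {"jaw":8.7,"xyz":[0,0,-3],"twist":[0,0,-10]},
    {"jaw":8.7,"xyz":[0,0,-3],"twist":[0,0,-20]},
    {"jaw":8.7,"xyz":[0,0,-3],"twist":[0,0,-30]},
    {"jaw":8.7,"xyz":[0,0,-3],"twist":[0,0,-40]},
    {"jaw":8.7,"xyz":[0,0,-3],"twist":[0,0,-50]},
    {"jaw":8.7,"xyz":[0,0,-3],"twist":[0,0,-60]},
    {"jaw":8.7,"xyz":[0,0,-3],"twist":[0,0,-70]},
    {"jaw":8.7,"xyz":[0,0,-3],"twist":[0,0,-80]},
    {"jaw":8.7,"xyz":[0,0,-3],"twist":[0,0,-90]},
    {"jaw":8.7,"xyz":[0,0,-3],"twist":[0,0,-100]}
  ]
}}

```text
time: 3.85
ee_pos: [0.5441, 0.1481, 0.1694]
orientation: [[0.141, 0.865, 0.482], [0.987, -0.086, -0.133], [-0.074, 0.495, -0.866]]
contact_force: [-0.2, 0.9, 0.3]
width: 0.997
finger_force: 0.0
```

```bash
python3 - <<'E'
from h import *
s=readout.state(); print(s["joints"].round(2), s["qd"].round(2),s["ee_pos"].round(4))
R=rot(-18,30,1)
for g in [(.571,.165,.14),(.571,.165,.023)]: print(go(g,R))
E
```

```text
[ 0.51 -0.12 -0.99  2.1   0.38  0.76 -0.85] [-0.19  0.03  0.16  0.    0.06  0.02  1.34] [0.5441 0.1481 0.1694]
(array([2.22, 0.71, 5.49]), array([  1.1,  -0.9, -79.3]))
(array([ 3.08, -5.08, 15.62]), array([  1.1,  -0.9, -79.3]))
```

>>> {"name": "servo_tool", "arguments": {
  "commands": [
    {"jaw":8.7,"xyz":[2.2,0.7,5.5],"twist":[0,0,-10]},
    {"jaw":8.7,"xyz":[2.2,0.7,5.5],"twist":[0,0,-20]},
    {"jaw":8.7,"xyz":[2.2,0.7,5.5],"twist":[0,0,-30]},
    {"jaw":8.7,"xyz":[2.2,0.7,5.5],"twist":[0,0,-40]},
    {"jaw":8.7,"xyz":[2.2,0.7,5.5],"twist":[0,0,-50]},
    {"jaw":8.7,"xyz":[2.2,0.7,5.5],"twist":[0,0,-60]},
    {"jaw":8.7,"xyz":[2.2,0.7,5.5],"twist":[0,0,-70]},
    {"jaw":8.7,"xyz":[2.2,0.7,5.5],"twist":[1,-1,-79.3]},
    {"jaw":8.7,"xyz":[2.2,0.7,5.5],"twist":[1,-1,-79.3]},
    {"jaw":8.7,"xyz":[2.2,0.7,5.5],"twist":[1,-1,-79.3]}
  ]
}}

```text
time: 5.1
ee_pos: [0.5798, 0.1619, 0.1232]
orientation: [[-0.82, 0.316, 0.476], [0.276, 0.949, -0.155], [-0.501, 0.004, -0.866]]
contact_force: [-0.4, 0.3, 0.0]
width: 0.997
finger_force: 0.0
```

```bash
python3 - <<'E'
from h import *
s=readout.state(); print(s["joints"].round(2), s["qd"].round(2),s["ee_pos"].round(4))
R=rot(-18,30,1)
for g in [(.571,.165,.06),(.571,.165,.023)]: print(go(g,R))
c=capture("scene"); cv2.imwrite("pics/s2.png",c["frame"][120:420,150:500])
E
```

```text
[ 0.58  0.2  -1.2   2.05  0.83  0.84  0.15] [ 0.   -0.   -0.    0.    0.    0.    0.01] [0.5798 0.1619 0.1232]
(array([ 3.98, -0.01,  6.88]), array([-0. ,  0.1, -0.5]))
(array([ 5.83, -0.02, 10.08]), array([-0. ,  0.1, -0.5]))
```

View pics/s2.png

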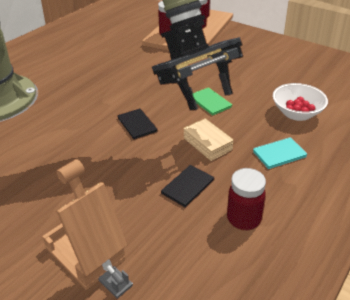

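The picture shows the open fingers straddling above the pile, which is at crop (208,138). Descending now.

>>> {"name": "servo_tool", "arguments": {
  "commands": [
    {"jaw":8.7,"xyz":[1.5,0,2.5],"twist":[0,0,-0.5]},
    {"jaw":8.7,"xyz":[2.9,0,5.0],"twist":[0,0,-0.5]},
    {"jaw":8.7,"xyz":[4.0,0,6.9],"twist":[0,0,-0.5]},
    {"jaw":8.7,"xyz":[4.9,0,8.5],"twist":[0,0,-0.5]},
    {"jaw":8.7,"xyz":[5.5,0,9.5],"twist":[0,0,-0.5]},
    {"jaw":8.7,"xyz":[5.8,0,10.0],"twist":[0,0,-0.5]},
    {"jaw":8.7,"xyz":[5.8,0,10.0],"twist":[0,0,-0.5]}
  ]
}}

```text
time: 6.02
ee_pos: [0.5797, 0.1624, 0.0075]
orientation: [[-0.824, 0.307, 0.476], [0.265, 0.952, -0.155], [-0.501, -0.002, -0.866]]
contact_force: [0.4, 0.3, 0.2]
width: 1.002
finger_force: 0.0
```

```bash
python3 - <<'E'
from h import *
s=readout.state(); print(s["joints"].round(2),s["contact_force"].round(1))
print(go((.571,.165,.023),rot(-18,30,1)))
E
```

```text
[ 0.34  0.42 -0.99  2.13  1.21  0.8  -0.19] [0.4 0.3 0.2]
(array([ 0.01, -0.02,  0.07]), array([-0. ,  0. ,  0.2]))
```

Close the jaws.

>>> {"name": "servo_tool", "arguments": {
  "commands": [
    {"jaw":6.8,"xyz":[0,0,0],"twist":[0,0,0]},
    {"jaw":6.6,"xyz":[0,0,0],"twist":[0,0,0]},
    {"jaw":6.4,"xyz":[0,0,0],"twist":[0,0,0]},
    {"jaw":6.0,"xyz":[0,0,0],"twist":[0,0,0]},
    {"jaw":5.5,"xyz":[0,0,0],"twist":[0,0,0]},
    {"jaw":5.5,"xyz":[0,0,0],"twist":[0,0,0]}
  ]
}}

```text
time: 6.78
ee_pos: [0.58, 0.163, 0.0079]
orientation: [[-0.824, 0.306, 0.477], [0.264, 0.952, -0.154], [-0.501, -0.001, -0.865]]
contact_force: [0.2, 1.7, 2.1]
width: 0.735
finger_force: 30.0
```

```bash
cat >> h.py <<'E'
BC=np.array([.557,-.219]);YAW=-8.8
def box(dx,dy,z):
    a=np.radians(YAW); return np.r_[BC+dx*np.array([np.cos(a),np.sin(a)])+dy*np.array([-np.sin(a),np.cos(a)]),z]
E
python3 - <<'E'
from h import *
print(go((.571,.166,.094),rot(-17.8,30,1)),go((.555,.04,.094),rot(-15,30,1)),go(box(-.04,0,.094),rot(-8.8,30,1)))
E
```

```text
(array([-3.49,  0.01, -6.06]), array([-0.1,  0.1,  0. ])) (array([ -5.51, -12.43,  -4.88]), array([-1.5,  0.1, -2.4])) (array([ -9.09, -37.56,  -2.78]), array([-4.6,  0.1, -7.8]))
```

>>> {"name": "servo_tool", "arguments": {
  "commands": [
    {"jaw":5.5,"xyz":[-0.6,0,-1.0],"twist":[0,0,0]},
    {"jaw":5.5,"xyz":[-1.9,0,-3.2],"twist":[0,0,0]},
    {"jaw":5.5,"xyz":[-3.5,0,-6.0],"twist":[0,0,0]},
    {"jaw":5.5,"xyz":[-4.0,-3.0,-5.8],"twist":[0,0,0]},
    {"jaw":5.5,"xyz":[-4.6,-7.0,-5.4],"twist":[-1,0,-1]},
    {"jaw":5.5,"xyz":[-5.5,-12.0,-4.9],"twist":[-1.5,0,-2.4]},
    {"jaw":5.5,"xyz":[-6.3,-17.0,-4.5],"twist":[-2,0,-3.4]},
    {"jaw":5.5,"xyz":[-7.0,-22.0,-4.1],"twist":[-2.7,0,-4.5]},
    {"jaw":5.5,"xyz":[-7.7,-26.0,-3.8],"twist":[-3.3,0,-5.5]},
    {"jaw":5.5,"xyz":[-8.1,-29.0,-3.5],"twist":[-3.8,0,-6.3]}
  ]
}}

```text
time: 8.02
ee_pos: [0.542, -0.1133, 0.0776]
orientation: [[-0.854, 0.188, 0.486], [0.163, 0.982, -0.093], [-0.494, -0.0, -0.869]]
contact_force: [-0.5, 0.8, -1.8]
width: 0.731
finger_force: 30.0
```

```bash
python3 - <<'E'
from h import *
s=readout.state(); print(s["joints"].round(2),s["finger_force"],s["width"])
print(go(box(-.04,0,.094),rot(-8.8,30,1)))
E
```

```text
[ 1.08 -0.06 -0.9   2.28 -0.1   0.38  1.63] 29.989803575444967 0.7314318931711377
(array([ -0.36, -10.21,   0.19]), array([-1. , -0.4, -1.8]))
```

>>> {"name": "servo_tool", "arguments": {
  "commands": [
    {"jaw":5.5,"xyz":[-0.1,-3,0.1],"twist":[-0.3,0,-0.5]},
    {"jaw":5.5,"xyz":[-0.2,-6,0.1],"twist":[-0.6,-0.2,-1]},
    {"jaw":5.5,"xyz":[-0.3,-8.5,0.2],"twist":[-1,-0.4,-1.5]},
    {"jaw":5.5,"xyz":[-0.4,-10.2,0.2],"twist":[-1,-0.4,-1.8]},
    {"jaw":5.5,"xyz":[-0.4,-10.2,0.2],"twist":[-1,-0.4,-1.8]},
    {"jaw":5.5,"xyz":[-0.4,-10.2,0.2],"twist":[-1,-0.4,-1.8]}
  ]
}}

```text
time: 8.78
ee_pos: [0.5278, -0.2118, 0.0773]
orientation: [[-0.856, 0.153, 0.494], [0.133, 0.988, -0.075], [-0.5, 0.001, -0.866]]
contact_force: [0.7, -0.1, -1.3]
width: 0.732
finger_force: 30.0
```

```bash
python3 - <<'E'
from h import *
s=readout.state(); print(s["joints"].round(2),s["finger_force"],s["width"],s["ee_pos"].round(4))
print(go(box(-.04,0,.094),rot(-8.8,30,1)))
f=[]
for n in ["scene","top"]:
    c=capture(n);np.savez(n+"3.npz",**c); P=cloud(c)
    f.append(c["frame"]); hsv=cv2.cvtColor(c["frame"],cv2.COLOR_BGR2HSV)
a=cv2.resize(f[0][240:420,140:340],(400,360),interpolation=cv2.INTER_CUBIC)
b=cv2.resize(f[1][190:300,380:490],(400,360),interpolation=cv2.INTER_CUBIC)
cv2.imwrite("pics/s3.png",np.hstack([a,b]))
E
```

```text
[ 1.15  0.   -0.71  2.24 -0.35  0.41  2.14] 29.987213336862624 0.7316475050596057 [ 0.5278 -0.2118  0.0773]
(array([ 0.04, -0.26, -0.08]), array([ 0.1,  0. , -0. ]))
```

View pics/s3.png

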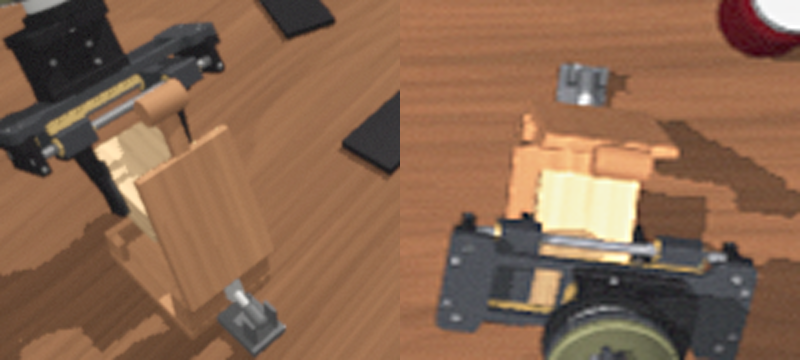

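The left panel shows the pale pile held between the fingers behind the lid. In the right panel (top view) the pile's far part is visible at crop (590,215), just in front of the lid. Next I measure its edges in box axes.

```bash
python3 - <<'E'
from h import *
s=readout.state(); g=s["ee_pos"]-s["orientation"][:,2]*.0187
a=np.radians(YAW); u=np.array([np.cos(a),np.sin(a)]); v=np.array([-u[1],u[0]])
print("grasp in box",((g[:2]-BC)@u).round(4),((g[:2]-BC)@v).round(4),g[2].round(4))
for n in ["top","scene"]:
    c=dict(np.load(n+"3.npz")); P=cloud(c); hsv=cv2.cvtColor(c["frame"],cv2.COLOR_BGR2HSV)
    X=(P[...,:2]-BC)@u; Y=(P[...,:2]-BC)@v; Z=P[...,2]
    m=(abs(Y)<.06)&(X>-.12)&(X<.06)&(Z>.092)&(Z<.11)&(hsv[...,2]>150)
    k,lab,st,_=cv2.connectedComponentsWithStats(m.astype(np.uint8)); i=1+np.argmax(st[1:,4]); m=lab==i
    pf=np.polyfit(X[m],Z[m],1)
    print(n,"pile top",m.sum(),"z",np.percentile(Z[m],[5,50,95]).round(4),"x",np.percentile(X[m],[1,99]).round(4),"slope dz/dx",pf[0].round(3))
    r=cv2.minAreaRect((np.c_[X[m],Y[m]]*1000).astype(np.float32)); print(r)
    for x0 in np.arange(-.03,.015,.009):
        k=m&(abs(X-x0)<.0045)
        if k.sum()>5: print("  x",x0.round(3),"y",Y[k].min().round(4),Y[k].max().round(4))
# box reference, same camera, first picture
c=dict(np.load("top1.npz")); P=cloud(c); X=(P[...,:2]-BC)@u; Y=(P[...,:2]-BC)@v; Z=P[...,2]
for lo,hi,x0,x1 in [(.029,.037,-.07,-.05),(.006,.014,-.045,-.005)]:
    m=(Z>lo)&(Z<hi)&(X>x0)&(X<x1)&(abs(Y)<.06); 
    print("box",lo,"x",X[m].min().round(4),X[m].max().round(4),"y",Y[m].min().round(4),Y[m].max().round(4), np.percentile(Y[m],[2,98]).round(4))
E
```

```text
grasp in box -0.039 0.0028 0.0936
top pile top 496 z [0.095  0.0992 0.1035] x [-0.0372  0.0083] slope dz/dx -0.02
((-14.4329833984375, 0.7704849243164062), (46.60862731933594, 65.29790496826172), 0.054633792489767075)
  x -0.03 y -0.0319 0.032
  x -0.021 y -0.0308 0.0332
  x -0.012 y -0.0298 0.0333
  x -0.003 y -0.0319 0.0327
  x 0.006 y -0.03 0.0334
scene pile top 810 z [0.0977 0.0997 0.1012] x [-0.0883  0.0019] slope dz/dx -0.01
((-39.534942626953125, -2.62109375), (55.78491973876953, 109.38236236572266), 77.26152801513672)
  x -0.03 y -0.0318 0.0127
  x -0.021 y -0.0314 -0.0212
  x -0.012 y -0.0311 -0.0236
  x -0.003 y -0.031 -0.0274
  x 0.006 y -0.0318 -0.0292
box 0.029 x -0.062 -0.05 y -0.0421 0.0421 [-0.0417  0.0395]
box 0.006 x -0.0449 -0.0051 y -0.055 0.0522 [-0.0409  0.0416]
```

>>> {"name": "servo_tool", "arguments": {
  "commands": [
    {"jaw":5.5,"xyz":[-0.5,-0.1,1.7],"twist":[0,0,0]},
    {"jaw":5.5,"xyz":[-1.0,-0.1,3.4],"twist":[0,0,0]},
    {"jaw":5.5,"xyz":[-1.3,-0.1,4.0],"twist":[0,0,0]},
    {"jaw":5.5,"xyz":[-1.6,-0.1,4.65],"twist":[0,0,0]},
    {"jaw":5.5,"xyz":[-1.5,-0.1,5.0],"twist":[0,0,0]},
    {"jaw":5.5,"xyz":[-1.4,-0.1,5.35],"twist":[0,0,0]},
    {"jaw":5.5,"xyz":[-1.4,-0.1,5.35],"twist":[0,0,0]}
  ]
}}

```text
time: 9.75
ee_pos: [0.566, -0.2198, 0.038]
orientation: [[-0.855, 0.154, 0.495], [0.134, 0.988, -0.076], [-0.5, 0.001, -0.866]]
contact_force: [0.3, -0.1, -1.8]
width: 0.733
finger_force: 30.0
```

```bash
python3 - <<'E'
from h import *
s=readout.state(); g=s["ee_pos"]-s["orientation"][:,2]*.0187
a=np.radians(YAW); u=np.array([np.cos(a),np.sin(a)]); v=np.array([-u[1],u[0]])
print(s["joints"].round(2),"grasp in box",((g[:2]-BC)@u).round(4),((g[:2]-BC)@v).round(4),g[2].round(4),s["contact_force"].round(1),np.degrees(Ro.from_matrix(s["orientation"].T@rot(-8.8,30,1)).as_rotvec()).round(2))
c=capture("top"); P=cloud(c); hsv=cv2.cvtColor(c["frame"],cv2.COLOR_BGR2HSV)
X=(P[...,:2]-BC)@u; Y=(P[...,:2]-BC)@v; Z=P[...,2]
m=(abs(Y)<.05)&(X>-.06)&(X<.06)&(Z>.05)&(Z<.07)&(hsv[...,2]>150)&(hsv[...,1]<130)
for x0 in np.arange(-.02,.05,.01):
    k=m&(abs(X-x0)<.005)
    if k.sum()>5: print("  x",x0.round(3),"y",Y[k].min().round(4),Y[k].max().round(4),k.sum())
f=[capture("scene")["frame"],c["frame"]]
a=cv2.resize(f[0][260:420,150:330],(405,360),interpolation=cv2.INTER_CUBIC)
b=cv2.resize(f[1][190:290,385:485],(395,360),interpolation=cv2.INTER_CUBIC)
cv2.imwrite("pics/s4.png",np.hstack([a,b]))
E
```

```text
[ 1.03  0.18 -0.66  2.19 -0.07  0.3   1.88] grasp in box -0.0003 0.0006 0.0542 [ 0.3 -0.1 -1.8] [ 0.04  0.02 -0.07]
  x -0.01 y -0.0339 0.0241 59
  x 0.0 y -0.0331 0.0231 19
  x 0.01 y -0.0359 0.0311 86
  x 0.02 y -0.0036 0.0308 59
  x 0.03 y -0.0025 0.031 38
```

View pics/s4.png

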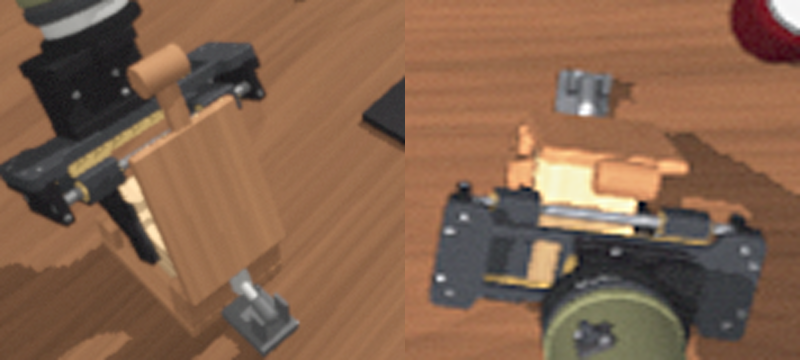

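The scene panel shows the pile partly inside the box, under the lid and clear of it. In the top view the pile is centred between the box sides. Forces are near zero, so I lower the rest of the way.

>>> {"name": "servo_tool", "arguments": {
  "commands": [
    {"jaw":5.5,"xyz":[0.17,0,0.5],"twist":[0,0,0]},
    {"jaw":5.5,"xyz":[0.37,0,0.94],"twist":[0,0,0]},
    {"jaw":5.5,"xyz":[0.6,0,1.32],"twist":[0,0,0]},
    {"jaw":5.5,"xyz":[0.75,0,1.6],"twist":[0,0,0]},
    {"jaw":5.5,"xyz":[0.75,0,1.6],"twist":[0,0,0]},
    {"jaw":5.5,"xyz":[0.75,0,1.6],"twist":[0,0,0]}
  ]
}}

```text
time: 10.6
ee_pos: [0.5681, -0.2201, 0.0208]
orientation: [[-0.855, 0.154, 0.495], [0.133, 0.988, -0.076], [-0.501, 0.001, -0.865]]
contact_force: [0.0, 0.1, -1.7]
width: 0.736
finger_force: 30.0
```

>>> {"name": "servo_tool", "arguments": {
  "commands": [
    {"jaw":5.5,"xyz":[0.05,0,0.09],"twist":[0,0,0]},
    {"jaw":5.5,"xyz":[0.1,0,0.17],"twist":[0,0,0]},
    {"jaw":5.5,"xyz":[0.12,0,0.21],"twist":[0,0,0]},
    {"jaw":5.5,"xyz":[0.12,0,0.21],"twist":[0,0,0]}
  ]
}}

```text
time: 11.1
ee_pos: [0.5679, -0.2201, 0.0183]
orientation: [[-0.855, 0.154, 0.495], [0.134, 0.988, -0.076], [-0.501, 0.001, -0.866]]
contact_force: [0.6, -0.9, -1.6]
width: 0.729
finger_force: 30.0
```

>>> {"name": "servo_tool", "arguments": {
  "commands": [
    {"jaw":5.5,"xyz":[0.02,0,0.04],"twist":[0,0,0]},
    {"jaw":5.5,"xyz":[0.05,0,0.09],"twist":[0,0,0]},
    {"jaw":5.5,"xyz":[0.05,0,0.09],"twist":[0,0,0]}
  ]
}}

```text
time: 11.48
ee_pos: [0.5685, -0.2203, 0.0179]
orientation: [[-0.855, 0.154, 0.496], [0.133, 0.988, -0.077], [-0.502, 0.0, -0.865]]
contact_force: [-2.4, 0.6, 3.1]
width: 0.73
finger_force: 30.0
```

>>> {"name": "servo_tool", "arguments": {
  "commands": [
    {"jaw":6.6,"xyz":[0,0,0],"twist":[0,0,0]},
    {"jaw":6.8,"xyz":[0,0,0],"twist":[0,0,0]},
    {"jaw":7.2,"xyz":[0,0,0],"twist":[0,0,0]},
    {"jaw":7.8,"xyz":[0,0,0],"twist":[0,0,0]},
    {"jaw":7.8,"xyz":[0,0,0],"twist":[0,0,0]},
    {"jaw":7.8,"xyz":[0,0,-1],"twist":[0,0,0]},
    {"jaw":7.8,"xyz":[0,0,-3],"twist":[0,0,0]},
    {"jaw":7.8,"xyz":[0,0,-6],"twist":[0,0,0]},
    {"jaw":7.8,"xyz":[0,0,-9],"twist":[0,0,0]},
    {"jaw":7.8,"xyz":[0,0,-9],"twist":[0,0,0]}
  ]
}}

```text
time: 12.72
ee_pos: [0.5237, -0.2148, 0.0975]
orientation: [[-0.854, 0.155, 0.497], [0.133, 0.988, -0.081], [-0.504, -0.003, -0.864]]
contact_force: [-0.1, -0.7, 0.5]
width: 0.897
finger_force: 0.0
```

```bash
python3 - <<'E'
from h import *
s=readout.state(); print(s["joints"].round(2),s["ee_pos"].round(3))
a=np.radians(YAW); u=np.array([np.cos(a),np.sin(a)]); v=np.array([-u[1],u[0]])
f=[]
for n in ["top","scene"]:
    c=capture(n); f.append(c["frame"]);P=cloud(c); hsv=cv2.cvtColor(c["frame"],cv2.COLOR_BGR2HSV)
    X=(P[...,:2]-BC)@u; Y=(P[...,:2]-BC)@v; Z=P[...,2]
    m=(abs(Y)<.045)&(X>-.055)&(X<.055)&(Z>.034)&(Z<.046)&(hsv[...,2]>140)&(hsv[...,1]<130)
    if m.sum()>20: print(n,m.sum(),"z",np.percentile(Z[m],[5,50,95]).round(4),"x",X[m].min().round(4),X[m].max().round(4),"y",Y[m].min().round(4),Y[m].max().round(4))
    k=(Z>.185)&(Z<.235)&(abs(Y)<.03)&(abs(X)<.04)&(hsv[...,1]>60); print("roller",n,k.sum(),X[k].min().round(4),X[k].max().round(4),Y[k].min().round(4),Y[k].max().round(4),Z[k].max().round(4))
a=cv2.resize(f[1][250:420,150:340],(405,362),interpolation=cv2.INTER_CUBIC)
b=cv2.resize(f[0][190:290,385:485],(395,362),interpolation=cv2.INTER_CUBIC)
cv2.imwrite("pics/s5.png",np.hstack([a,b]))
R=rot(-8.8,30,1)
print(go(box(-.07,0,.26),R),go(box(.007,0,.202),R))
E
```

```text
[ 1.25 -0.05 -0.8   2.23 -0.41  0.47  2.19] [ 0.524 -0.215  0.098]
top 644 z [0.0356 0.0394 0.0436] x -0.0502 0.0486 y -0.0331 0.0397
roller top 172 -0.0065 0.0167 -0.0167 0.0172 0.2171
scene 396 z [0.0349 0.0399 0.0421] x -0.0548 0.0498 y -0.0423 -0.004
roller scene 464 -0.0042 0.0209 -0.0174 0.0177 0.2158
(array([-5.150e+00, -1.000e-02, -1.417e+01]), array([-0.1,  0.1, -0.1])) (array([-8.91,  0.  , -5.29]), array([-0.1,  0.1, -0.1]))
```

View pics/s5.png

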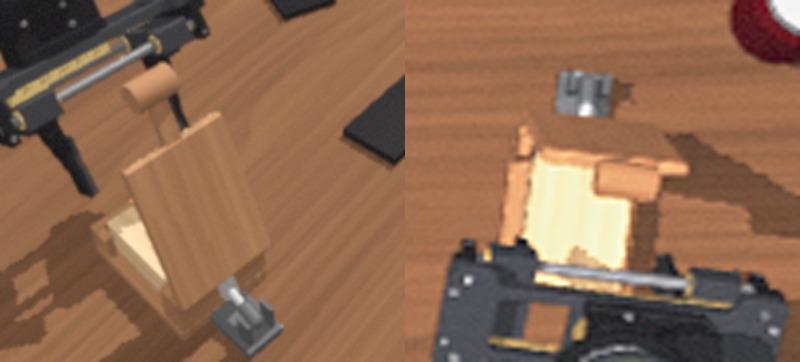

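The pile lies flat in the box: top at z 0.040, x ±0.050, y about centred. The roller centre is at box (6, 0, 204) mm. I'll go to a vertical tool in front of the roller, then slide in straddling it.

```bash
python3 - <<'E'
from h import *
R=rot(-8.8,0,1)
print(go(box(-.075,0,.20),R))
E
```

```text
(array([-0.77, -0.01, -9.48]), array([-0. , 30.1, -0.1]))
```

>>> {"name": "servo_tool", "arguments": {
  "commands": [
    {"jaw":7.0,"xyz":[-0.3,0,-4],"twist":[0,0,0]},
    {"jaw":7.0,"xyz":[-0.6,0,-7.5],"twist":[0,6,0]},
    {"jaw":7.0,"xyz":[-0.8,0,-9.5],"twist":[0,14,0]},
    {"jaw":7.0,"xyz":[-0.8,0,-9.5],"twist":[0,22,0]},
    {"jaw":7.0,"xyz":[-0.8,0,-9.5],"twist":[0,30,0]},
    {"jaw":7.0,"xyz":[-0.8,0,-9.5],"twist":[0,30,0]},
    {"jaw":7.0,"xyz":[-0.8,0,-9.5],"twist":[0,30,0]}
  ]
}}

```text
time: 13.7
ee_pos: [0.483, -0.2061, 0.1802]
orientation: [[-0.988, 0.152, 0.001], [0.152, 0.988, 0.003], [-0.0, 0.003, -1.0]]
contact_force: [0.4, 0.2, 0.0]
width: 0.803
finger_force: 0.0
```

```bash
python3 - <<'E'
from h import *
s=readout.state(); print(s["joints"].round(2))
R=rot(-8.8,0,1)
print(go(box(.006,0,.203),R))
E
```

```text
[ 1.29  0.19 -1.02  1.79  0.17  1.26  1.64]
(array([-8.11, -0.15, -0.41]), array([0.2, 0. , 0. ]))
```

>>> {"name": "servo_tool", "arguments": {
  "commands": [
    {"jaw":7.0,"xyz":[-2,-0.1,-0.4],"twist":[0,0,0]},
    {"jaw":7.0,"xyz":[-4.5,-0.15,-0.4],"twist":[0,0,0]},
    {"jaw":7.0,"xyz":[-7,-0.15,-0.4],"twist":[0,0,0]},
    {"jaw":7.0,"xyz":[-8.1,-0.15,-0.4],"twist":[0,0,0]},
    {"jaw":7.0,"xyz":[-8.1,-0.15,-0.4],"twist":[0,0,0]},
    {"jaw":7.0,"xyz":[-8.1,-0.15,-0.4],"twist":[0,0,0]}
  ]
}}

```text
time: 14.45
ee_pos: [0.5621, -0.221, 0.1859]
orientation: [[-0.988, 0.154, 0.001], [0.154, 0.988, -0.001], [-0.001, -0.0, -1.0]]
contact_force: [0.2, -0.2, 0.6]
width: 0.807
finger_force: 0.0
```

```bash
python3 - <<'E'
from h import *
s=readout.state(); print(s["joints"].round(2),s["contact_force"].round(1))
R=rot(-8.8,0,1)
print(go(box(.006,0,.203),R))
f=[capture("scene")["frame"],capture("top")["frame"]]
a=cv2.resize(f[0][230:400,140:330],(405,362),interpolation=cv2.INTER_CUBIC)
b=cv2.resize(f[1][190:290,385:485],(395,362),interpolation=cv2.INTER_CUBIC)
cv2.imwrite("pics/s6.png",np.hstack([a,b]))
E
```

```text
[ 1.1   0.4  -0.97  1.6   0.33  1.33  1.5 ] [ 0.2 -0.2  0.6]
(array([-0.07,  0.12,  0.16]), array([-0.,  0., -0.]))
```

View pics/s6.png

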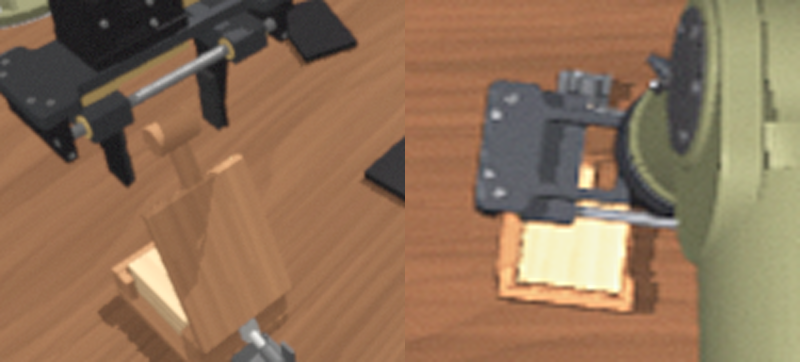

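The scene panel shows the open fingers either side of the roller at (172,137). The pile lies flat in the box. Next I pinch the roller ends.

>>> {"name": "servo_tool", "arguments": {
  "commands": [
    {"jaw":5.5,"xyz":[0,0.1,0.15],"twist":[0,0,0]},
    {"jaw":4.5,"xyz":[0,0.1,0.15],"twist":[0,0,0]},
    {"jaw":4.0,"xyz":[0,0.1,0.15],"twist":[0,0,0]},
    {"jaw":3.6,"xyz":[0,0.1,0.15],"twist":[0,0,0]},
    {"jaw":3.3,"xyz":[0,0.1,0.15],"twist":[0,0,0]},
    {"jaw":2.5,"xyz":[0,0.1,0.15],"twist":[0,0,0]},
    {"jaw":2.5,"xyz":[0,0.1,0.15],"twist":[0,0,0]},
    {"jaw":2.5,"xyz":[0,0.1,0.15],"twist":[0,0,0]}
  ]
}}

```text
time: 15.55
ee_pos: [0.5635, -0.2184, 0.1839]
orientation: [[-0.988, 0.152, 0.001], [0.152, 0.988, 0.003], [-0.001, 0.003, -1.0]]
contact_force: [0.3, 4.9, -0.9]
width: 0.383
finger_force: 30.0
```

```bash
python3 - <<'E'
from h import *
s=readout.state(); print(s["joints"].round(2),s["contact_force"].round(1),s["width"]*87,s["finger_force"])
# arc in tool axes: tool x=-u, tool z=-Z
def rol(q):
    e=np.radians(69)-q; e=(np.pi/2-np.radians(21))-q*(np.radians(69)/1.2)
    return np.array([61-165*np.cos(e)+5.5*np.sin(e),46+165*np.sin(e)+5.5*np.cos(e)])
p0=rol(0); print(p0)
for q in np.arange(0,1.21,.05):
    d=rol(q)-p0; print(q.round(2),"x",(-d[0]/10).round(2),"z",(-d[1]/10).round(2))
E
```

```text
[ 1.1   0.4  -0.97  1.6   0.33  1.32  1.5 ] [ 0.3  4.9 -0.9] 33.355351023135825 29.994984744116664
[  7.00398067 202.01179409]
0.0 x -0.0 z -0.0
0.05 x 0.78 z 0.29
0.1 x 1.54 z 0.62
0.15 x 2.28 z 0.99
0.2 x 3.0 z 1.39
0.25 x 3.7 z 1.83
0.3 x 4.38 z 2.3
0.35 x 5.04 z 2.81
0.4 x 5.67 z 3.35
0.45 x 6.27 z 3.92
0.5 x 6.84 z 4.52
0.55 x 7.38 z 5.15
0.6 x 7.89 z 5.8
0.65 x 8.36 z 6.48
0.7 x 8.8 z 7.18
0.75 x 9.21 z 7.91
0.8 x 9.57 z 8.65
0.85 x 9.9 z 9.41
0.9 x 10.2 z 10.18
0.95 x 10.45 z 10.97
1.0 x 10.66 z 11.77
1.05 x 10.83 z 12.58
1.1 x 10.96 z 13.4
1.15 x 11.05 z 14.22
1.2 x 11.1 z 15.05
```

>>> {"name": "servo_tool", "arguments": {
  "commands": [
    {"jaw":2.5,"xyz":[0.36,0.05,0.13],"twist":[0,0,0]},
    {"jaw":2.5,"xyz":[0.78,0.05,0.29],"twist":[0,0,0]},
    {"jaw":2.5,"xyz":[1.16,0.05,0.45],"twist":[0,0,0]},
    {"jaw":2.5,"xyz":[1.54,0.05,0.62],"twist":[0,0,0]},
    {"jaw":2.5,"xyz":[1.91,0.05,0.8],"twist":[0,0,0]},
    {"jaw":2.5,"xyz":[2.28,0.05,0.99],"twist":[0,0,0]},
    {"jaw":2.5,"xyz":[2.64,0.05,1.19],"twist":[0,0,0]},
    {"jaw":2.5,"xyz":[3.0,0.05,1.39],"twist":[0,0,0]},
    {"jaw":2.5,"xyz":[3.35,0.05,1.61],"twist":[0,0,0]},
    {"jaw":2.5,"xyz":[3.7,0.05,1.83],"twist":[0,0,0]}
  ]
}}

```text
time: 16.8
ee_pos: [0.5289, -0.2132, 0.1668]
orientation: [[-0.988, 0.153, 0.006], [0.153, 0.988, 0.001], [-0.006, 0.002, -1.0]]
contact_force: [3.3, 3.8, 1.9]
width: 0.384
finger_force: 30.0
```

```bash
cat >> h.py <<'E'
def chk():
    s=readout.state(); g=s["ee_pos"]-s["orientation"][:,2]*.0187
    a=np.radians(YAW); u=np.array([np.cos(a),np.sin(a)]); v=np.array([-u[1],u[0]])
    x=((g[:2]-BC)@u-.061)*1e3; z=(g[2]-.046)*1e3
    print(s["joints"].round(2),s["contact_force"].round(1),"w",(s["width"]*87).round(1),s["finger_force"].round(0),"r",np.hypot(x,z).round(1),"y",((g[:2]-BC)@v*1e3).round(1),"q",((np.radians(69)+.033-np.arctan2(z,-x))).round(3), "xz",x+61,z+46)
E
python3 -c "
from h import *
chk()"
```

```text
Traceback (most recent call last):
  File "h.py", line 26, in chk
    print(s["joints"].round(2),s["contact_force"].round(1),"w",(s["width"]*87).round(1),s["finger_force"].round(0),"r",np.hypot(x,z).round(1),"y",((g[:2]-BC)@v*1e3).round(1),"q",((np.radians(69)+.033-np.arctan2(z,-x))).round(3), "xz",x+61,z+46)
                                                               ^^^^^^^^^^^^^^^^^^^^^
AttributeError: 'float' object has no attribute 'round'
```

>>> {"name": "servo_tool", "arguments": {
  "commands": [
    {"jaw":2.5,"xyz":[0.68,0.05,0.47],"twist":[0,0,0]},
    {"jaw":2.5,"xyz":[1.34,0.05,0.98],"twist":[0,0,0]},
    {"jaw":2.5,"xyz":[1.97,0.05,1.52],"twist":[0,0,0]},
    {"jaw":2.5,"xyz":[2.57,0.05,2.09],"twist":[0,0,0]},
    {"jaw":2.5,"xyz":[3.14,0.05,2.69],"twist":[0,0,0]},
    {"jaw":2.5,"xyz":[3.68,0.05,3.32],"twist":[0,0,0]},
    {"jaw":2.5,"xyz":[4.19,0.05,3.97],"twist":[0,0,0]},
    {"jaw":2.5,"xyz":[4.66,0.05,4.65],"twist":[0,0,0]},
    {"jaw":2.5,"xyz":[5.1,0.05,5.35],"twist":[0,0,0]},
    {"jaw":2.5,"xyz":[5.51,0.05,6.08],"twist":[0,0,0]}
  ]
}}

```text
time: 18.05
ee_pos: [0.4723, -0.2046, 0.1043]
orientation: [[-0.988, 0.154, 0.002], [0.154, 0.988, 0.001], [-0.002, 0.001, -1.0]]
contact_force: [3.4, 3.7, -1.2]
width: 0.389
finger_force: 30.0
```

```bash
sed -i 's/(s\["width"\]\*87).round(1),s\["finger_force"\].round(0)/s["width"]*87,s["finger_force"]/' h.py
python3 -c "
from h import *
chk()"
```

```text
[ 1.27  0.26 -1.01  1.9   0.24  1.11  1.58] [ 3.4  3.7 -1.2] w 33.83901970518645 30.000943187624216 r 165.9 y 1.3 q 0.755 xz -85.97663936081841 123.00247470524562
```

>>> {"name": "servo_tool", "arguments": {
  "commands": [
    {"jaw":2.5,"xyz":[0.36,0.05,0.74],"twist":[0,0,0]},
    {"jaw":2.5,"xyz":[0.69,0.05,1.5],"twist":[0,0,0]},
    {"jaw":2.5,"xyz":[0.99,0.05,2.27],"twist":[0,0,0]},
    {"jaw":2.5,"xyz":[1.24,0.05,3.06],"twist":[0,0,0]},
    {"jaw":2.5,"xyz":[1.45,0.05,3.86],"twist":[0,0,0]},
    {"jaw":2.5,"xyz":[1.62,0.05,4.67],"twist":[0,0,0]},
    {"jaw":2.5,"xyz":[1.75,0.05,5.49],"twist":[0,0,0]},
    {"jaw":2.5,"xyz":[1.81,0.05,5.98],"twist":[0,0,0]},
    {"jaw":2.5,"xyz":[1.85,0.05,6.47],"twist":[0,0,0]},
    {"jaw":2.5,"xyz":[1.87,0.05,6.8],"twist":[0,0,0]}
  ]
}}

```text
time: 19.3
ee_pos: [0.4537, -0.2017, 0.0364]
orientation: [[-0.988, 0.154, 0.001], [0.154, 0.988, 0.001], [-0.0, 0.001, -1.0]]
contact_force: [1.8, 0.2, -0.0]
width: 0.385
finger_force: 30.0
```

```bash
python3 -c "
from h import *
chk()"
```

```text
[ 1.24  0.32 -0.97  2.    0.32  0.98  1.53] [ 1.8  0.2 -0. ] w 33.52109540239929 30.00008882023394 r 166.0 y 1.3 q 1.182 xz -104.71536300870378 55.118902215980064
```

Now creep to the stop in steps of about 1 mm, watching the vertical force.

>>> {"name": "servo_tool", "arguments": {
  "commands": [
    {"jaw":2.5,"xyz":[0,0,0.1],"twist":[0,0,0]},
    {"jaw":2.5,"xyz":[0,0,0.2],"twist":[0,0,0]},
    {"jaw":2.5,"xyz":[0,0,0.3],"twist":[0,0,0]},
    {"jaw":2.5,"xyz":[0,0,0.4],"twist":[0,0,0]},
    {"jaw":2.5,"xyz":[0,0,0.45],"twist":[0,0,0]},
    {"jaw":2.5,"xyz":[0,0,0.45],"twist":[0,0,0]}
  ]
}}

```text
time: 20.05
ee_pos: [0.4536, -0.2016, 0.0325]
orientation: [[-0.988, 0.154, -0.0], [0.154, 0.988, 0.0], [0.0, 0.0, -1.0]]
contact_force: [-3.6, -0.9, 4.4]
width: 0.385
finger_force: 30.0
```

```bash
python3 -c "
from h import *
chk()"
```

```text
[ 1.23  0.33 -0.97  2.    0.32  0.97  1.52] [-3.6 -0.9  4.4] w 33.52068959807317 29.99964932911098 r 165.9 y 1.3 q 1.206 xz -104.82845328933848 51.200556865820644
```

>>> {"name": "servo_tool", "arguments": {
  "commands": [
    {"jaw":2.5,"xyz":[0,0,0.1],"twist":[0,0,0]},
    {"jaw":2.5,"xyz":[0,0,0.15],"twist":[0,0,0]},
    {"jaw":2.5,"xyz":[0,0,0.15],"twist":[0,0,0]}
  ]
}}

```text
time: 20.42
ee_pos: [0.4536, -0.2017, 0.0322]
orientation: [[-0.988, 0.154, -0.001], [0.154, 0.988, -0.0], [0.001, -0.001, -1.0]]
contact_force: [-8.7, 1.2, 18.7]
width: 0.386
finger_force: 30.0
```

```bash
python3 -c "
from h import *
chk()
c=capture('scene'); P=cloud(c); a=np.radians(YAW); u=np.array([np.cos(a),np.sin(a)]); v=np.array([-u[1],u[0]])
X=(P[...,:2]-BC)@u; Y=(P[...,:2]-BC)@v; Z=P[...,2]
m=(abs(Y)<.035)&(X>-.03)&(X<.05)&(Z>.04)&(Z<.075); print(m.sum(),np.polyfit(X[m],Z[m],1).round(4))"
```

```text
[ 1.23  0.33 -0.97  2.    0.33  0.97  1.52] [-8.7  1.2 18.7] w 33.606435628997446 30.000830199569464 r 165.9 y 1.3 q 1.207 xz -104.80053907570496 50.93910736023052
1553 [0.0042 0.0566]
```

Firm stop (18.7 N), lid level (slope 0.004) and top face at 57 mm, so it is shut. Ease off, release, and retreat upward.

>>> {"name": "servo_tool", "arguments": {
  "commands": [
    {"jaw":2.5,"xyz":[0,0,-0.12],"twist":[0,0,0]},
    {"jaw":3.6,"xyz":[0,0,-0.12],"twist":[0,0,0]},
    {"jaw":4.5,"xyz":[0,0,-0.12],"twist":[0,0,0]},
    {"jaw":5.5,"xyz":[0,0,-0.12],"twist":[0,0,0]},
    {"jaw":5.5,"xyz":[0,0,-0.12],"twist":[0,0,0]},
    {"jaw":5.5,"xyz":[0,0,-2],"twist":[0,0,0]},
    {"jaw":5.5,"xyz":[0,0,-6],"twist":[0,0,0]},
    {"jaw":5.5,"xyz":[0,0,-11],"twist":[0,0,0]},
    {"jaw":5.5,"xyz":[0,0,-13],"twist":[0,0,0]},
    {"jaw":5.5,"xyz":[0,0,-13],"twist":[0,0,0]}
  ]
}}

```text
time: 21.72
ee_pos: [0.4553, -0.2021, 0.1632]
orientation: [[-0.988, 0.154, 0.004], [0.154, 0.988, -0.003], [-0.005, -0.002, -1.0]]
contact_force: [-0.4, -0.8, -0.1]
width: 0.634
finger_force: 0.0
```

```bash
python3 -c "
from h import *
s=readout.state(); print(s['joints'].round(2),s['contact_force'].round(1),s['qd'].round(2))
f=[capture('scene')['frame'],capture('top')['frame']]
cv2.imwrite('pics/s7.png',np.hstack([cv2.resize(f[0],(400,300)),cv2.resize(f[0][260:420,140:354],(400,300),interpolation=cv2.INTER_CUBIC)]))"
```

```text
[ 1.38  0.12 -1.06  1.87  0.11  1.21  1.7 ] [-0.4 -0.8 -0.1] [-0.01  0.04  0.02  0.05  0.02 -0.01 -0.01]
```

View pics/s7.png

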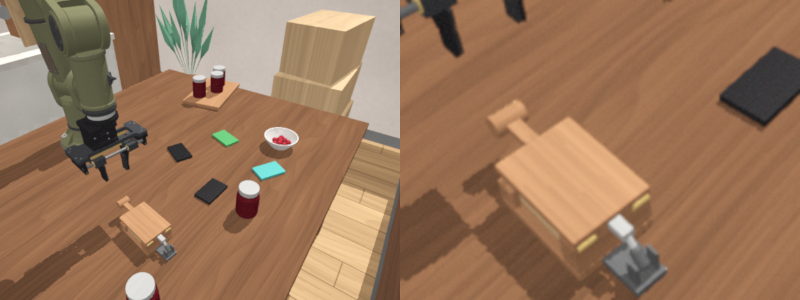

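The lid is level and shut at (575,180) in the right panel. The jars, bowl and look-alikes are where they were, and the gripper is clear.

```bash
python3 -c "
from plant import arm
print(arm.close_job())"
```

```text
the job is handed in; nothing more can be done
None
```

The job is handed in: the three coasters lie flat in the box, the lid was held all the way down to fully shut, and the jars, bowl and look-alikes were left where they were.

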